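# True up a cheese-rack corner with a braced square and hold it

### The arm

A 6-joint arm with a two-finger parallel gripper is mounted at the origin on the work surface. World frame = base frame: x ahead of the robot, y to its left, z up, the work surface at z = 0. Lengths are in mm, angles in rad, forces in N, time in s.
With the tool pointing down it reaches from about 300 to 850 mm from the base axis. Payload 5.4 kg.
Tool frame: the origin (TCP) lies on the centre line of the jaws, within the pads' length; the fingertips stand 17 mm ahead of it and the grasp point (between the pads) lies 2 mm behind it; z points along the fingers, y is the line along which they close (so a half turn about z gives the same grasp; the last joint's range is limited). The gripper opens to 85 mm and grips with 20 to 120 N. Pads are 22 mm wide; open, the fingers measure 114 mm over their backs; the gripper's body (76 mm by 85 mm) begins 54 mm behind the grasp point. The pads swing forward as they close: fully open they stand 13 mm farther back than shut.
Start: joints at [-1.386, 0.158, 1.597, -0, 1.386, -0.21], TCP at [221.134, -530.76, 248.299] pointing down, gripper open.
Joint ranges: [-2.91, 2.91], [-0.94, 2.29], [0.18, 2.7], [-1.29, 4.43], [0.17, 2.64], [-3, 3]. Speed limits (rad/s): [2.57, 2.57, 3.14, 3.14, 3.14, 3.14].

### API

Orientations are given as a unit quaternion [w, x, y, z].
In Python, from cell import robot, planner, camera, camera_params, job, spotter, current_t, current_joints, current_joint_velocities, current_joint_efforts, current_position, current_ee_rot, current_force, current_moment, current_grip_width, current_gripper_force gives the robot as it stands. Calls block until the motion is done:
- robot.reach(position, orientation): joint-space move of the TCP to a pose.
- robot.servo_line(position, rotation=None, max_speed=150): straight line of the TCP; rotation=None keeps the orientation; max_speed is the mean speed in mm/s.
- robot.movej(angles): joint-space move.
- robot.command_gripper(opening): finger opening in mm; the grip force is fixed at half the most; returns when the fingers have stopped.
- robot.dwell(seconds).
- planner.inverse_kinematics(position, orientation): joint angles nearest the present ones, or None.
- camera(name): name is "side" or "top" or "wrist"; returns (picture, depth): 400x640x3 uint8, red, green, blue; 400x640 float32, mm along the optical axis (not along the pixel's ray), 0 where there is no reading.
- camera_params(name): a dict with "fx", "fy", "cx", "cy" (pixels), "R" (3x3) and "t" (3): a world point X has camera coordinates R X + t; the wrist camera has in their place "hand_eye" (4x4, takes a point from camera to tool coordinates, whose origin is the TCP and whose axes are the flange's). Camera axes: x right, y down, z forward; pixel columns grow to the right and rows downward; lengths in mm; the calibration is good to about 2 mm. A picture is of the moment at which its call begins: read the wrist's pose just before it. camera_params takes no time and is no camera call.
A pose or a line that the arm cannot do raises robot.MotionError and nothing moves.
- job.hand_in(): hands the job in; it is judged then, once.
Trained networks look in the newest picture that a camera, given by its name, has taken for a name from the list of things; names that differ only in an ending like _2 or _b are one class to them, and where a whole thing is asked for, a point or a joint stands for the part that bears it (a point fixed in the world has none). Each returns a list of dicts, best first, with "conf" (0 to 1); they miss things now and then, are a little off and sometimes report something else, mostly with a low value. They report only what shows in the picture. A call takes as long as a camera call.
- spotter.outline_of(thing, camera): "pixels" (400x640 bool, what is visible of it) and "bbox" ([left, top, right, bottom] in pixels, round what is visible of it).
Readings, each from a call of its own:
- current_t(): time.
- current_joints(): joint angles.
- current_joint_velocities(): joint speeds.
- current_joint_efforts(): joint torques, N m.
- current_position(): TCP position.
- current_ee_rot(): TCP orientation.
- current_force(): force on the tool from outside, world axes, zero at the start.
- current_moment(): the same for the moment, N m.
- current_grip_width(): finger opening in mm.
- current_gripper_force(): force on a finger pad.
Only numpy, scipy, OpenCV 4.12 (cv2) and the standard library are available. Lean on these libraries where they do the work, as an engineer would, in place of code of your own. Each camera call takes 0.05 s, during which the arm holds its last target. There are 200 camera calls.

### The job

A wooden cheese rack is being put together flat on the market counter, and its stud leans in on its single bolt. Pick up the braced wooden square by its diagonal brace, lay it flat inside the corner between rail and stud, and press it firmly home so that one outer face lies flush along the rail and the other along the stud, which brings the stud square to the rail. Finish still gripping the square and pressing it into the corner against both, with everything else on the counter left where it was.

Things in the scene. Friction and masses are not known exactly. Their poses are not given: they have to be found in the camera images.
- rail: Pale wooden rail fixed on the counter, 340 x 40 mm, 36 mm high. Origin: the inner corner, at counter height, where the rail's near face meets the inner face of the stud once square. The rail fills x 0 to 40, y -60 to +280 mm of its axes; its near face is x = 0. x points away from the robot, y along the rail to the open side (left), z up. The square belongs in x < 0, y > 0.
- stud: Pale wooden stud, 255 x 40 mm, 36 mm high, turning on a stiff vertical bolt (0.35 N m; stays where pushed, can go past square). Origin: bolt axis at the counter, at (-30, -20, 0) mm in rail axes. It fills x -230 to +25, y -20 to +20 mm of its axes; inner face y = +20. Square: axes parallel to the rail's. At the start its free end leans into the corner by 0.08 to 0.18 rad.
- square_grip (a point): Middle of the diagonal brace of the loose darker-wood square, 17 mm above its underside. Brace 22 mm wide, 34 mm high, running along (1, 1, 0) of the square's axes: grip across it; 95 mm lie free between it and the arms' inner corner. Outer faces: x = +90 and y = -90 mm from here. It starts flat on the counter, on the far (right) side of the stud. Home: axes parallel to the rail's.
- square_corner (a point): The square's outer corner, half-way up the arms, at (+90, -90, -8) mm from square_grip; same axes. Home it lies over the rail's origin.
- square: The whole square: two equal arms 180 mm long outside, 25 mm wide, 18 mm high at a right angle, with a diagonal brace; 0.2 to 0.42 kg. The faces of square, rail and stud are waxed and slide on one another (friction 0.2 to 0.3). Origin on its underside, 17 mm below square_grip, same axes.
- cheese_a: Bystander to be left alone: small round cheese, 68 mm across, 40 mm high, standing beyond the free (left) end of the space beside the rail; origin on its underside
- cheese_b: Bystander to be left alone: small round cheese, 60 mm across, 34 mm high, near the square's outer corner; origin on its underside
- screwdriver: Bystander to be left alone: screwdriver lying on the far side of the rail, about 200 mm long; origin on its underside
- batten: Bystander to be left alone: loose straight batten 22 x 160 x 22 mm, lying at the near left; origin on its underside
- jar: Bystander to be left alone: jar 72 mm across, 90 mm high, at the left; origin on its underside
- spool: Bystander to be left alone: cone of string 120 mm high, at the right; origin on its underside
- spatula: Bystander to be left alone: spatula lying at the left; origin on its underside

How it is judged (in metres and radians):
On the way:
1. the square is picked up, gripped clear of the counter (height (world z) of square_grip above 0.045 m and contact force between the fingers and square above 1 N), for 0.2 s.
At the end, for the whole second after the job is handed in: The fingers hold the square, lying flat (within 0.08 rad) and low (raised less than 15 mm) in the corner, pressing on both rail and stud with more than 1 N each; square and stud both true to the rail within 0.025 rad, the outer corner within 4 mm of home, at rest (contact force between square and rail above 1 N and contact force between square and stud above 1 N and contact force between the fingers and square above 1 N and angle between the x axis of each of square, stud and the x axis of rail, either way round below 0.025 rad and x of square_corner in the frame of rail between -0.004 and 0.004 m and y of square_corner in the frame of rail between -0.004 and 0.004 m and angle between square's own z axis and vertical below 0.08 rad and height (world z) of square_grip below 0.032 m and linear speed of square below 0.01 m/s); the arm keeps its last pose, push and grip.
It fails at once if something else on the counter is pushed more than 30 mm from its place (distance of any of cheese_a, cheese_b, screwdriver, batten, jar, spool, spatula from where it was at the start of the episode above 0.03 m).
It also fails if it takes over 56 s, if anything falls off the work surface, if the arm or the gripper's body presses on something with over 40 N, if the wrist force passes 120 N, or if a joint passes its speed limit or range.

## Working session

There is one attempt and no reset: what is moved stays moved. The work goes in short steps, each a Python script; the robot and the scene stay as the last script left them, time stands still between calls to the robot, and variables do not carry over. Pictures are saved under pics/ and viewed, at most 10 in all, crops included, and the job is handed in when it is done.

```bash
mkdir -p pics; cat > h.py <<'E'
import numpy as np, cv2
from cell import *
def cloud(name, depth, mask=None):
    P=camera_params(name); v,u=np.nonzero((depth>0) if mask is None else (mask&(depth>0)))
    z=depth[v,u]; c=np.stack([(u-P["cx"])/P["fx"]*z,(v-P["cy"])/P["fy"]*z,z],1)
    return (c-np.array(P["t"]))@np.array(P["R"]), u, v   # R^T(c-t)
E
python3 - <<'E'
from h import *
print(current_t(), current_ee_rot())
for n in ["top","side"]:
    im,d=camera(n); cv2.imwrite(f"pics/{n}0.png",im[:,:,::-1]); np.save(f"{n}d.npy",d); np.save(f"{n}i.npy",im)
    for th in ["rail","stud","square","cheese_a","screwdriver","batten","jar","spool","spatula"]:
        for o in spotter.outline_of(th,n)[:2]:
            m=o["pixels"]; p,_,_=cloud(n,d,m)
            if th in("rail","stud","square"): np.save(f"{n}_{th}_{round(o['conf']*100)}.npy",m)
            print(n,th,round(o["conf"],2),o["bbox"],m.sum(),np.median(p,0).round() if len(p) else None, np.percentile(p[:,2],95).round() if len(p) else None)
E
```

```text
0.0 [-9.73583373e-04  9.80577524e-01  1.96129474e-01  1.59395716e-05]
top rail 0.71 [233.7, 169.6, 309.4, 191.9] 1017 [610. 175.  36.] 41.0
top rail 0.67 [397.8, 168.2, 443.7, 237.0] 1233 [ 552. -304.   20.] 37.0
top stud 0.76 [308.4, 185.0, 322.3, 260.6] 756 [454.  29.  36.] 41.0
top square 0.88 [398.1, 165.4, 440.2, 240.3] 1284 [ 552. -303.   20.] 37.0
top square 0.49 [212.9, 207.9, 232.3, 230.7] 371 [485. 335.  39.] 45.0
top cheese_a 0.67 [450.9, 181.6, 468.7, 201.2] 265 [ 580. -467.   33.] 39.0
top cheese_a 0.65 [211.1, 207.0, 233.2, 227.6] 330 [486. 334.  40.] 45.0
top screwdriver 0.8 [284.4, 148.4, 316.1, 160.4] 216 [714.  72.  22.] 29.0
top screwdriver 0.4 [308.5, 184.9, 322.9, 261.4] 799 [460.  29.  36.] 42.0
top batten 0.55 [173.7, 256.0, 222.3, 269.7] 312 [339. 412.  22.] 28.0
top jar 0.56 [150.1, 190.8, 181.3, 210.8] 516 [545. 517.  87.] 94.0
top spool 0.82 [477.9, 195.5, 508.6, 214.3] 494 [ 521. -552.   81.] 123.0
top spatula 0.73 [142.1, 205.0, 172.0, 288.2] 710 [458. 571.   5.] 22.0
side rail 0.68 [274.4, 203.6, 305.5, 261.6] 806 [603. 211.  35.] 39.0
side stud 0.78 [30
[... 166 characters left out ...]
 681 [ 547. -284.   18.] 35.0
side square 0.28 [352.2, 126.8, 368.3, 154.6] 339 [ 521. -550.   58.] 120.0
side cheese_a 0.89 [299.1, 254.3, 327.4, 276.5] 443 [483. 358.  37.] 42.0
side cheese_a 0.15 [354.7, 131.8, 365.4, 154.7] 330 [ 521. -548.   56.] 119.0
side screwdriver 0.59 [267.6, 201.6, 275.0, 218.5] 99 [709.  85.  23.] 27.0
side batten 0.77 [342.7, 275.6, 372.7, 312.7] 468 [336. 430.  20.] 24.0
side jar 0.62 [254.4, 277.8, 285.0, 321.0] 1006 [540. 553.  64.] 91.0
side spool 0.75 [354.2, 131.0, 366.6, 153.8] 330 [ 521. -549.   62.] 120.0
side spatula 0.82 [271.9, 319.9, 383.7, 345.0] 1213 [448. 568.   4.] 19.0
side spatula 0.37 [338.8, 150.3, 354.7, 160.4] 124 [ 573. -452.   26.] 37.0
```

View pics/top0.png

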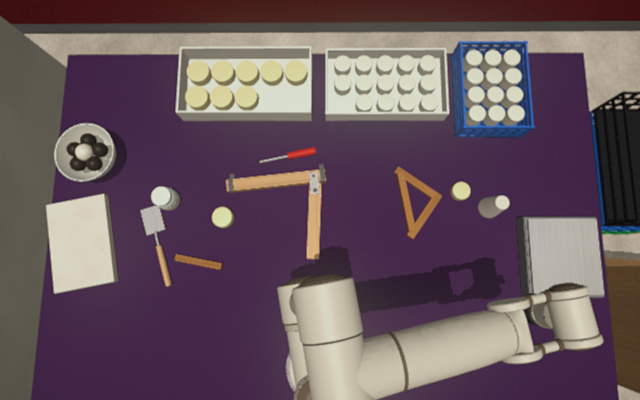

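The rail runs from (228,185) to (322,175) and the stud hangs down from it to (313,258). The square's corner is at (440,195), its brace runs (400,170)–(412,236), and cheese_b is at (460,190). Next I'll look closer with the wrist camera.

```bash
cat >> h.py <<'E'
from scipy.spatial.transform import Rotation as Ro
def q_yaw(a): # tool down, tool y axis at world angle a
    y=np.array([np.cos(a),np.sin(a),0]); z=np.array([0,0,-1.]); x=np.cross(y,z)
    q=Ro.from_matrix(np.stack([x,y,z],1)).as_quat(); return [float(q[3]),*map(float,q[:3])]
def wrist_cloud(d,p,q,mask=None):
    P=camera_params("wrist"); H=np.array(P["hand_eye"])
    v,u=np.nonzero((d>0) if mask is None else (mask&(d>0))); z=d[v,u]
    c=np.stack([(u-P["cx"])/P["fx"]*z,(v-P["cy"])/P["fy"]*z,z],1)
    t=c@H[:3,:3].T+H[:3,3]; return t@Ro.from_quat([*q[1:],q[0]]).as_matrix().T+np.array(p),u,v
def look(name):
    p,q=current_position(),current_ee_rot(); im,d=camera("wrist")
    cv2.imwrite(f"pics/{name}.png",im[:,:,::-1]); np.savez(f"{name}.npz",im=im,d=d,p=p,q=q)
    return im,d,p,q
E
python3 - <<'E'
from h import *
P=camera_params("wrist"); print({k:(np.array(v).round(3).tolist()) for k,v in P.items()})
for nm,pos,a in [("wsq",[500,-300,330],-1.2),("wcor",[440,60,400],-1.2)]:
    robot.reach(pos,q_yaw(a)); im,d,p,q=look(nm); print(current_t(),current_joints())
    for th in ["rail","stud","square"]:
        for o in spotter.outline_of(th,"wrist")[:2]:
            m=o["pixels"]; np.save(f"{nm}_{th}_{round(o['conf']*100)}.npy",m)
            c,_,_=wrist_cloud(d,p,q,m); print(nm,th,round(o["conf"],2),o["bbox"],np.median(c,0).round(1),np.percentile(c[:,2],[5,50,95]).round(1))
a=cv2.imread("pics/wsq.png");b=cv2.imread("pics/wcor.png")
cv2.imwrite("pics/both.png",cv2.resize(np.vstack([a,b]),(480,600)))
E
```

```text
{'fx': 278.392, 'fy': 278.392, 'cx': 318.818, 'cy': 201.351, 'hand_eye': [[-0.0, -0.963, -0.27, 68.823], [1.0, -0.0, -0.0, -0.406], [0.0, -0.27, 0.963, -125.097], [0.0, 0.0, 0.0, 1.0]]}
2.4333 [-7.49501822e-01  1.38310628e-01  1.46035303e+00 -4.11295199e-04
  1.54373169e+00  4.52209507e-01]
wsq stud 0.91 [71.7, 7.3, 143.6, 186.3] [482.3  16.3  34.9] [ 6.1 34.9 37. ]
wsq square 0.77 [296.2, 50.3, 393.8, 214.8] [ 562.1 -306.1   18.2] [15.7 18.2 34.5]
4.025 [-1.39567830e-01 -2.43558965e-01  1.69275841e+00 -2.12102408e-04
  1.69319015e+00  1.06186999e+00]
wcor rail 0.93 [191.0, 1.3, 394.0, 82.1] [610.5 175.5  35.5] [13.4 35.5 37.1]
wcor stud 0.95 [307.1, 70.5, 386.1, 215.5] [475.5  30.3  35.4] [29.4 35.4 37.1]
wcor square 0.79 [476.9, 107.3, 574.9, 238.4] [ 558.8 -290.4   17.8] [ 3.5 17.8 34.2]
```

View pics/both.png

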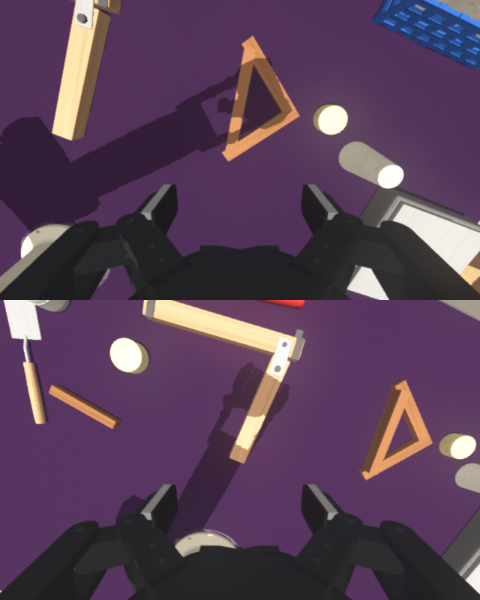

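Top half of the picture: the square's brace runs (250,40)–(228,160) with its corner at (298,113). Bottom half: rail, hinge plate and leaning stud are all clear. Now I'll fit the known shapes to the depth points.

```bash
cat >> h.py <<'E'
from scipy.optimize import minimize
def rect(p,x0,x1,y0,y1):
    q=np.abs(p-[(x0+x1)/2,(y0+y1)/2])-[(x1-x0)/2,(y1-y0)/2]
    return np.linalg.norm(np.maximum(q,0),axis=1)+np.minimum(q.max(1),0)
def loc(p,x,y,a):
    c,s=np.cos(a),np.sin(a); return (p-[x,y])@np.array([[c,-s],[s,c]])
def sd_square(P,w):
    p=loc(P,*w); b=loc(p,0,0,np.pi/4)
    return np.minimum.reduce([rect(p,65,90,-90,90),rect(p,-90,90,-90,-65),rect(b,-95,95,-11,11)])
def sd_frame(P,w):
    p=loc(P,*w[:3]); s=loc(p,-30,-20,w[3])
    return np.minimum(rect(p,0,40,-60,280),rect(s,-230,25,-20,20))
def fit(sd,pos,neg,w0,tau=2.):
    sc=np.array([10,10,.1,.1])[:len(w0)]
    def cost(v):
        w=w0+v*sc; f=lambda z:1/(1+np.exp(-np.clip(z/tau,-40,40)))
        return f(sd(pos,w)).mean()*1+f(-sd(neg,w)).sum()/len(pos)
    r=minimize(cost,np.zeros(len(w0)),method="Nelder-Mead",options=dict(maxiter=3000,xatol=1e-3,fatol=1e-7,initial_simplex=np.vstack([np.zeros(len(w0)),np.eye(len(w0))])))
    return w0+r.x*sc, r.fun
def near(c,xy,r): return np.linalg.norm(c[:,:2]-xy,axis=1)<r
E
cat > fit.py <<'E'
from h import *
import glob,sys
def ld(n): z=np.load(n+".npz"); return z["d"],z["p"],z["q"]
def sel(n,things):
    m=np.zeros((400,640),bool)
    for t in things: m|=np.load(sorted(glob.glob(f"{n}_{t}_*.npy"))[-1])
    return m
def data(d,get,m,lo):
    md=cv2.dilate(m.astype(np.uint8),np.ones((3,3)))>0
    c,u,v=get(d); pos=c[md[v,u]&(c[:,2]>lo)&(c[:,2]<45)]; ctr=np.median(pos[:,:2],0)
    neg=c[(np.abs(c[:,2])<6)&near(c,ctr,350)]; return pos[:,:2],neg[:,:2]
for n,src in [("wsq",None),("wcor",None)]:
    d,p,q=ld(n); get=lambda d:wrist_cloud(d,p,q)
    P,N=data(d,get,sel(n,["square"]),10); N=N[near(N,P.mean(0),170)]
    for y0 in (.8,-.8): print(n,"square",fit(sd_square,P,N,np.array([560,-295,y0])))
d,p,q=ld("wcor"); P,N=data(d,lambda d:wrist_cloud(d,p,q),sel("wcor",["rail","stud"]),28)
print("frame wrist",fit(sd_frame,P,N,np.array([590,20,.1,-.1])))
d=np.load("topd.npy"); g=lambda d:cloud("top",d)
P,N=data(d,g,np.load("top_rail_71.npy")|np.load("top_stud_76.npy"),28)
print("frame top",fit(sd_frame,P,N,np.array([590,20,.1,-.1]),3))
P,N=data(d,g,np.load("top_square_88.npy"),10); N=N[near(N,P.mean(0),170)]
print("square top",fit(sd_square,P,N,np.array([560,-295,-.8]),3))
E
python3 fit.py
```

```text
wsq square (array([ 524.10737511, -311.72578276,    0.98266211]), np.float64(1.0320132885175546))
wsq square (array([ 542.66918222, -283.79081451,   -0.61132763]), np.float64(0.1955118351382349))
wcor square (array([ 522.97058445, -363.66711428,    1.73704805]), np.float64(0.6380017700172727))
wcor square (array([ 542.55211306, -281.98593137,   -0.61201255]), np.float64(0.3150106987757214))
frame wrist (array([ 6.08409420e+02,  4.85390137e+01,  1.11110099e-01, -1.37902864e-01]), np.float64(0.12503757510891067))
frame top (array([ 6.08193171e+02,  4.87887888e+01,  1.06441846e-01, -1.33443638e-01]), np.float64(0.20340043108768474))
square top (array([ 543.33260897, -284.49916588,   -0.61418642]), np.float64(0.31948104650630116))
```

All fits agree. The square's grip point is at (543,-284) with yaw -0.612, the rail origin is at (608.4,48.6) with yaw 0.110, and the stud leans by 0.137. These all suit the given sizes, so I'll pick it up.

```bash
python3 - <<'E'
from h import *
a=np.pi/4-.612-np.pi/2; q=q_yaw(a); af=a+.722
o=np.array([608.4,48.6]); R=np.array([[np.cos(.11),-np.sin(.11)],[np.sin(.11),np.cos(.11)]]); h=o+R@[-90,90]
print(h,planner.inverse_kinematics([542.7,-283.8,22],q),planner.inverse_kinematics([*h,25],q_yaw(af)))
robot.reach([542.7,-283.8,140],q); robot.servo_line([542.7,-283.8,22],max_speed=100)
print("f",current_force()); robot.command_gripper(0)
print("w",current_grip_width(),current_gripper_force(),current_force(),current_t())
robot.servo_line([542.7,-283.8,110],max_speed=100)
robot.dwell(.3); print(current_grip_width(),current_gripper_force(),current_force(),current_position(),current_t())
im,d=camera("side"); cv2.imwrite("pics/lift.png",cv2.resize(im[100:300,220:480,::-1],(780,600)))
E
```

```text
[509.06390411 128.17600174] [-6.78882884e-01  5.18554954e-01  1.62791634e+00 -4.44089210e-16
  9.95121356e-01  7.18515280e-01] [ 1.62248659e-02  3.28728012e-01  1.88569156e+00 -4.44089210e-16
  9.27173085e-01  6.91623029e-01]
f [-0.38128575  0.03308288  0.80306201]
w 21.176729967188447 59.41774070262909 [ 0.39492418 -0.30828985  1.5095631 ] 7.7333
20.776136997300828 58.84412348270416 [-0.11420642 -0.44196927 -2.34759122] [ 542.48656636 -283.63186746  109.47779701] 9.0667
```

View pics/lift.png

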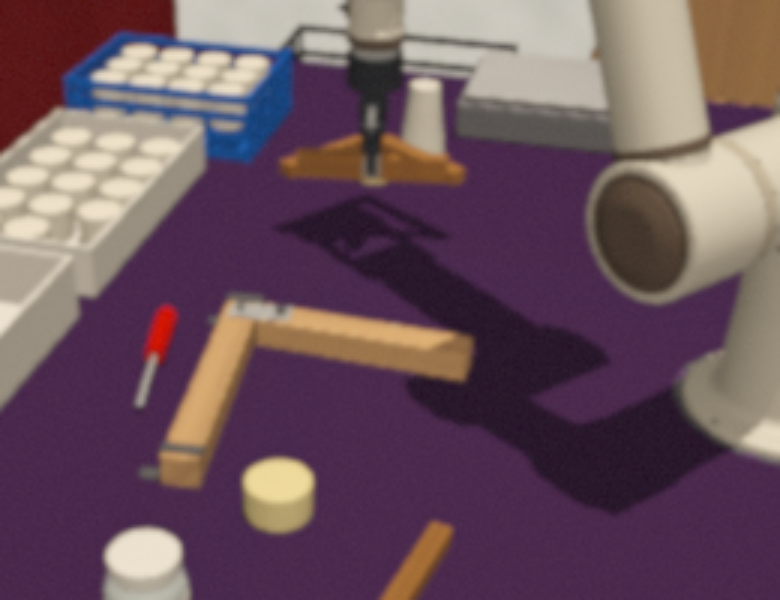

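The square is held level at 110 mm: it appears in the picture at (375,165) with its shadow below. Next I'll carry it over and lower it with clearance inside the corner.

```bash
cat >> h.py <<'E'
TH=.110; O=np.array([608.4,48.6]); RR=np.array([[np.cos(TH),-np.sin(TH)],[np.sin(TH),np.cos(TH)]])
A0=np.pi/4-.612-np.pi/2; QH=q_yaw(A0+.612+TH)
def tgt(dx,dy,z): return [*map(float,O+RR@[-90+dx,90+dy]),float(z)]
def st(tag=""):
    f=np.array(current_force()); p=np.array(current_position()); 
    print(tag,"t%.1f"%current_t(),"F rail",(RR.T@f[:2]).round(1),"fz %.1f"%f[2],"pos",(RR.T@(p[:2]-O)+[90,-90]).round(2),"z %.1f"%p[2],"Mz %.2f"%current_moment()[2],"w %.1f"%current_grip_width())
E
python3 - <<'E'
from h import *
robot.servo_line(tgt(-15,36,125),QH,max_speed=180); robot.dwell(.3); st("above")
im,d,p,q=look("wabove")
for o in spotter.outline_of("square","wrist")[:1]: print(o["conf"],o["bbox"]); np.save("wabove_square.npy",o["pixels"]); c,_,_=wrist_cloud(d,p,q,o["pixels"]); print(np.percentile(c[:,2],[5,25,50,75,95]).round())
E
```

```text
above t12.1 F rail [0.7 0.8] fz -1.6 pos [-14.99  35.87] z 125.0 Mz 0.01 w 21.2
0.91 [273.7, 0.3, 564.3, 360.3]
[117. 120. 121. 136. 137.]
```

View pics/wabove.png

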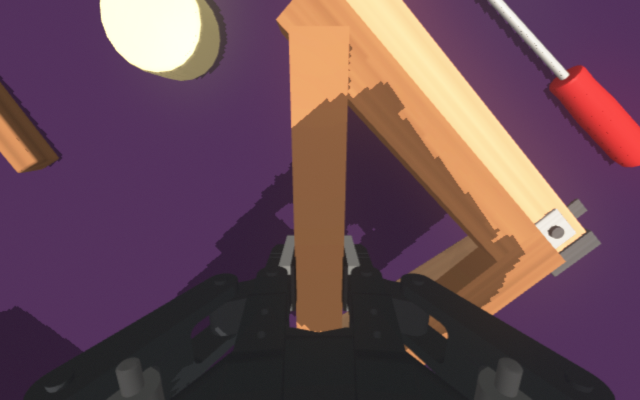

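The square is level in the jaws (brace top at 137, as expected) and lined up with the rail. I'll check the in-hand offset, lower it, then feel for the rail.

```bash
python3 - <<'E'
from h import *
z=np.load("wabove.npz"); m=cv2.dilate(np.load("wabove_square.npy").astype(np.uint8),np.ones((3,3)))>0
c,u,v=wrist_cloud(z["d"],z["p"],z["q"]); P=c[m[v,u]&(c[:,2]>112)&(c[:,2]<142)][:,:2]; N=c[c[:,2]<50]; N=N[near(N,P.mean(0),170)][:,:2]
w,_=fit(sd_square,P,N,np.array([*z["p"][:2],.11])); print("square yaw",w[2],"offset in hand (rail axes)",RR.T@(w[:2]-z["p"][:2]))
robot.servo_line(tgt(-15,36,24),max_speed=80); robot.dwell(.2); st("low")
robot.servo_line(tgt(-15,36,22.5),max_speed=20); robot.dwell(.2); st("down")
for dx in np.arange(-13,5,1.):
    robot.servo_line(tgt(dx,36,22.5),max_speed=20); 
    f=(RR.T@np.array(current_force())[:2])
    if dx>-6: st(f"dx{dx}")
    if f[0]<-6: break
    if current_t()>26: break
E
```

```text
square yaw 0.11942395631112929 offset in hand (rail axes) [1.14658352 2.04850929]
low t13.8 F rail [-0.5  0.3] fz -3.4 pos [-14.69  36.  ] z 24.4 Mz 0.04 w 21.2
down t14.2 F rail [-0.8 -0.9] fz -1.9 pos [-15.02  36.01] z 22.5 Mz 0.06 w 21.0
dx-5.0 t16.5 F rail [ 0.3 -0.2] fz -2.4 pos [-4.94 36.01] z 22.5 Mz 0.03 w 21.1
dx-4.0 t16.7 F rail [-0.2 -0.1] fz -3.1 pos [-3.91 35.99] z 22.5 Mz -0.02 w 21.3
dx-3.0 t17.0 F rail [-0.  0.] fz -2.7 pos [-2.91 36.  ] z 22.5 Mz -0.05 w 21.3
dx-2.0 t17.2 F rail [-0.3  0.9] fz -3.7 pos [-1.9  36.02] z 22.5 Mz 0.04 w 21.0
dx-1.0 t17.5 F rail [-1.  -1.2] fz -3.4 pos [-1.08 35.98] z 22.4 Mz 0.03 w 21.2
dx0.0 t17.7 F rail [-5.5 -0.3] fz 1.0 pos [-1.06 36.05] z 22.3 Mz 0.02 w 21.0
dx1.0 t18.0 F rail [-9.6 -1.4] fz 5.2 pos [-1.03 36.01] z 22.3 Mz 0.01 w 21.1
```

```bash
python3 - <<'E'
from h import *
for dy in [28,20,14,9,5,3,2,1,0,-1,-2,-3,-4,-5]:
    robot.servo_line(tgt(.6,dy,22.5),max_speed=30); st(f"dy{dy}")
    f=(RR.T@np.array(current_force())[:2])
    if f[1]>12: break
robot.dwell(.3); st("end"); look("wpress")
P={"square":None}
for th in ["stud","square","rail"]:
    for o in spotter.outline_of(th,"wrist")[:1]: np.save(f"wpress_{th}.npy",o["pixels"]); print(th,o["conf"],o["bbox"])
E
```

```text
dy28 t18.4 F rail [-7.8  2.1] fz 2.8 pos [-1.03 28.51] z 22.3 Mz -0.04 w 21.2
dy20 t18.8 F rail [-8.2  2.5] fz 3.5 pos [-1.01 20.64] z 22.3 Mz -0.03 w 20.8
dy14 t19.2 F rail [-7.   4.4] fz 3.2 pos [-1.06 14.97] z 22.3 Mz 0.03 w 21.0
dy9 t19.5 F rail [-6.4  4.2] fz 4.1 pos [-1.03 10.02] z 22.3 Mz 0.00 w 21.0
dy5 t19.8 F rail [-7.3  4.1] fz 3.3 pos [-1.03  6.07] z 22.3 Mz 0.01 w 21.0
dy3 t20.0 F rail [-7.2  5.7] fz 3.3 pos [-1.03  4.24] z 22.3 Mz -0.01 w 21.1
dy2 t20.3 F rail [-6.   5.6] fz 3.8 pos [-1.02  3.39] z 22.3 Mz 0.01 w 20.9
dy1 t20.5 F rail [-7.5  6.5] fz 4.0 pos [-1.    2.44] z 22.3 Mz 0.05 w 20.9
dy0 t20.8 F rail [-7.   5.5] fz 2.9 pos [-1.02  1.45] z 22.3 Mz 0.06 w 21.2
dy-1 t21.0 F rail [-7.4  6.9] fz 3.4 pos [-1.01  0.45] z 22.3 Mz 0.00 w 21.2
dy-2 t21.3 F rail [-7.2  6.3] fz 3.1 pos [-1.   -0.54] z 22.3 Mz 0.03 w 21.0
dy-3 t21.5 F rail [-6.6  9.4] fz 2.9 pos [-1.04 -0.73] z 22.3 Mz 0.12 w 21.3
dy-4 t21.8 F rail [-7.8 15. ] fz 4.3 pos [-1.07 -0.81] z 22.4 Mz 0.11 w 21.3
end t22.1 F rail [-6.5 15.1] fz 4.0 pos [-1.03 -0.8 ] z 22.4 Mz 0.08 w 21.1
stud 0.58 [496.8, 268.4, 594.8, 369.1]
square 0.89 [275.2, 0.3, 564.8, 363.8]
rail 0.69 [348.2, 0.0, 639.1, 342.4]
```

View pics/wpress.png

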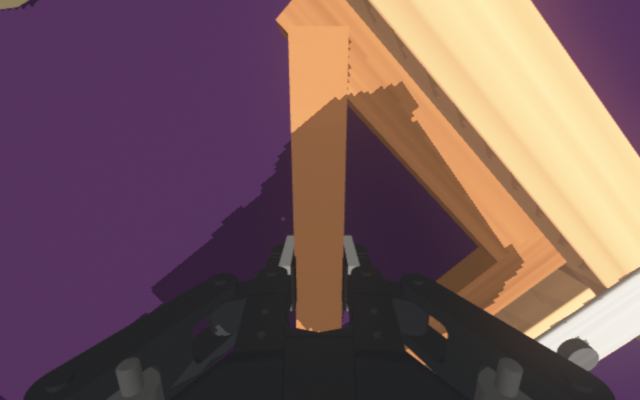

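The square is seated: its corner is at (565,262) against rail and stud, and the y force rose sharply at a hard stop. I'll check the stud angle with the outside cameras.

```bash
python3 - <<'E'
from h import *
for n in ["top","side"]:
    im,d=camera(n); np.save(f"{n}2.npy",d); c,u,v=cloud(n,d); m=np.zeros((400,640),bool); ok=[]
    for th in ["rail","stud"]:
        o=spotter.outline_of(th,n)[:1]
        if o: m|=o[0]["pixels"]; ok.append((th,round(o[0]["conf"],2),o[0]["bbox"]))
    print(n,ok); md=cv2.dilate(m.astype(np.uint8),np.ones((3,3)))>0
    P=c[md[v,u]&(c[:,2]>28)&(c[:,2]<42)][:,:2]; N=c[(np.abs(c[:,2])<6)&near(c,[540,80],300)][:,:2]
    print(fit(sd_frame,P,N,np.array([608,48.6,.11,-.02]),3))
    if n=="top": cv2.imwrite("pics/top2.png",cv2.resize(im[140:290,200:400,::-1],(800,600)))
st()
E
```

```text
top [('rail', 0.55, [228.9, 168.5, 325.9, 197.4]), ('stud', 0.85, [310.8, 187.2, 328.7, 257.5])]
(array([6.08391579e+02, 5.08323546e+01, 1.07913665e-01, 1.64031320e-02]), np.float64(0.15946304410090753))
side [('rail', 0.64, [275.7, 202.7, 305.4, 263.3]), ('stud', 0.98, [306.8, 200.6, 378.9, 220.8])]
(array([6.05446179e+02, 5.07707015e+01, 1.05191644e-01, 2.58968895e-02]), np.float64(0.26379868955517954))
 t22.6 F rail [-6.6 14.4] fz 4.9 pos [-1.05 -0.79] z 22.4 Mz 0.08 w 21.0
```

View pics/top2.png

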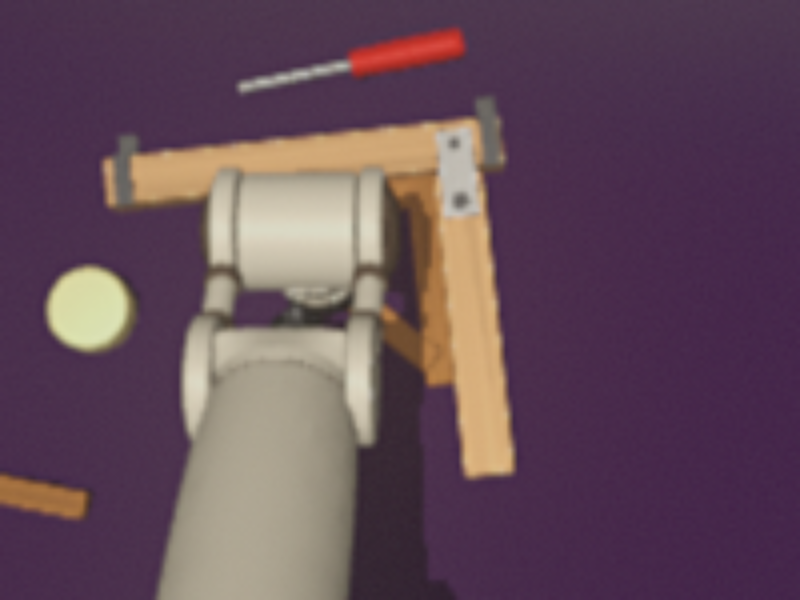

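The stud now looks about square, perhaps slightly past it. I'll refine this by fitting rail, stud and square yaw separately.

```bash
python3 - <<'E'
from h import *
print("tool yaw rel. target",Ro.from_quat(np.roll(current_ee_rot(),-1)).as_matrix()[:2,1]@RR@[[1],[0]], Ro.from_quat(np.roll(QH,-1)).as_matrix()[:2,1]@RR@[[1],[0]])
z=np.load("wpress.npz"); c,u,v=wrist_cloud(z["d"],z["p"],z["q"])
for hgt,lbl,a,b in [(36,"rail",32,40)]:
    m=np.load("wpress_rail.npy"); p=c[m[v,u]&(c[:,2]>a)&(c[:,2]<b)]; l=loc(p[:,:2],*O,TH)
    ys=np.arange(20,190,6); e=np.array([[y,np.percentile(l[np.abs(l[:,1]-y)<3,0],1)] for y in ys if (np.abs(l[:,1]-y)<3).sum()>20]); k=np.polyfit(e[:,0],e[:,1],1); print("rail yaw",TH-k[0],"face at",k[1],len(e))
m=np.load("wpress_square.npy"); p=c[cv2.dilate(m.astype(np.uint8),np.ones((3,3)))[v,u].astype(bool)&(c[:,2]>10)&(c[:,2]<24)]; l=loc(p[:,:2],*O,TH)
# inner edge of rail arm (x=-25) from arm-top points vs counter
e=[]
for y in np.arange(40,140,5):
    s=l[(np.abs(l[:,1]-y)<2.5)&(l[:,0]>-45)&(l[:,0]<5)]
    if len(s)>20: e.append([y,np.percentile(s[:,0],2)])
e=np.array(e); k=np.polyfit(e[:,0],e[:,1],1); print("square inner-edge yaw",TH-k[0],"x",k[1],np.std(e[:,1]-np.polyval(k,e[:,0])))
# stud only, rail fixed at each camera's first fit
for n,r,nm in [("top",(608.2,48.8,.1064),"before"),("top",(608.2,48.8,.1064),"after"),("side",None,"before"),("side",None,"after")]:
    d=np.load(f"{n}d.npy" if nm=="before" else f"{n}2.npy"); c,u,v=cloud(n,d); r=r or (608.2,48.8,.109)
    l=loc(c[:,:2],*r); k_=(c[:,2]>28)&(c[:,2]<43)
    pos=l[k_&(l[:,0]<-35)&(l[:,0]>-285)&(np.abs(l[:,1])<60)]
    # right edge / centre line by bins
    E=[]
    for x in np.arange(-250,-45,10):
        s=pos[np.abs(pos[:,0]-x)<5][:,1]
        if len(s)>8: E.append([x,*np.percentile(s,[4,96])])
    E=np.array(E); print(n,nm,"outer edge slope",np.polyfit(E[:,0],E[:,1],1).round(4),"inner",np.polyfit(E[:,0],E[:,2],1).round(4))
    far=l[k_&(l[:,0]>-15)&(l[:,0]<60)&(l[:,1]>-40)&(l[:,1]<260)]
    F=np.array([[y,np.percentile(far[np.abs(far[:,1]-y)<6,0],96)] for y in np.arange(-30,250,12) if (np.abs(far[:,1]-y)<6).sum()>5]); print("   rail far-edge slope",np.polyfit(F[:,0],F[:,1],1).round(4))
E
```

```text
tool yaw rel. target [0.70696546] [0.70710678]
rail yaw 0.11205978033505055 face at -1.0699805494473023 23
square inner-edge yaw 0.1107904060085697 x -26.062729888348997 0.016502597284876342
top before outer edge slope [ -0.1389 -43.5742] inner [-0.1366 -6.6291]
   rail far-edge slope [-5.00000e-03  3.69095e+01]
top after outer edge slope [ 6.80000e-03 -3.81412e+01] inner [ 0.0349 14.7872]
   rail far-edge slope [-2.50000e-03  3.68944e+01]
side before outer edge slope [ -0.1474 -43.9316] inner [-0.1394 -3.3779]
   rail far-edge slope [6.6000e-03 3.3637e+01]
side after outer edge slope [-2.15000e-02 -4.20588e+01] inner [ 0.2186 54.3382]
   rail far-edge slope [2.80000e-03 3.44891e+01]
```

Square and rail agree within 0.002 rad. The stud is within about 0.005 rad of true, and the square bears on rail and stud with roughly 7 N and 15 N. I'm handing it in.

```bash
python3 - <<'E'
from h import *
robot.dwell(.3); st(); print(current_gripper_force()); print(job.hand_in())
E
```

```text
t22.9 F rail [-6.8 14.6] fz 4.9 pos [-1.04 -0.78] z 22.4 Mz 0.07 w 21.1
59.97181534767151
the job is handed in; nothing more can be done
None
```

I handed in the job at about 23 s: the square is seated flush in the corner, still gripped and pressing rail (about 7 N) and stud (about 15 N), with the stud measured square to within about 0.005 rad; the hand-in gave no verdict.

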